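Press a reed block's end plate home in the bench locking clamp and free it

TASK

Push the wooden reed block along its channel until it sits fully home against the end stop, then press the clamp's long handle down until it goes over centre and stays locked by itself, so that the clamp's pad drives the raised aluminium plate fully down onto the block. Let go of the locked handle, then press down the small release lever that sticks out past the handle's end so that the clamp springs open, and leave the block where it is, home against the stop with the clamp open. Do not force anything: stop pushing when the block or the handle comes up against its stop, press the plate only with the clamp, and leave the other things on the bench alone.

Things in the scene. Friction and masses are not known exactly. Their poses are not given: they have to be found in the camera images.
- clamp: Steel locking clamp (bench-mounted locking pliers) fixed to the bench, about 200 x 390 x 240 mm. Origin on the bench under the pad's place; x along the channel towards the end stop, y towards the handle's free end, z up. Channel floor 30 mm up, x = -110 to +45 mm, between 12 mm high rails 37 mm apart. Two cheeks with the pivots at x = +-19 mm, y = 50 to 130 mm, up to 122 mm high.
- stop_face (a point): centre of the end stop's face, at x = +45 mm in the clamp's frame, 47 mm above the bench; the stop is 44 mm wide and reaches 62 mm above the bench.
- block: Wooden reed block, 130 (x) x 34 (y) x 34 (z) mm, 0.16 kg, loose in the channel; axes parallel to the clamp's. Origin at the centre of its underside. Starts 12 to 32 mm short of the stop; fully home its front end touches the stop, origin at x = -20 mm in the clamp's frame. Slides with 1 to 2 N; it must not be pushed with more than 30 N.
- block_end (a point): centre of the block's rear end face (away from the stop), 17 mm above its underside; the face to push on. Free space for the fingers behind and above it. The channel's floor runs on behind it at 17 mm below this point.
- plate: Aluminium plate 40 x 30 x 6 mm on dowel pins in the block's top, 20 mm ahead (+x) of the block's origin, so it lies under the pad only when the block is home. Origin at the centre of its underside: 39 mm above the block's underside at the start (5 mm proud), 34 mm when fully down. A tight fit: it takes about 9 N to press down and stays where it is left. Only the clamp's pad may press it.
- plate_top (a point): centre of the plate's top face.
- pad: Rubber-faced pad, 22 x 18 x 7 mm, on a sprung stem at the end of the clamp's upper jaw; comes down as the handle is closed. Origin at the centre of its face. Open it stands some 14 mm above the raised plate; locked it presses with some 60 to 80 N.
- handle: The clamp's moving handle, a steel bar 24 mm wide, 12 mm thick, reaching 160 mm from its hinge. Origin on the hinge line; y along the bar to its free end, z out of its top face (7 mm above the y axis), x parallel to the clamp's x. Open, it rises at 40 to 52 degrees; it closes downward to near level. No more than 40 N may be put on it or on the release lever.
- handle_end (a point): middle of the handle's free end, on its top face, 160 mm from the hinge. Where the handle locks depends on an adjusting screw and cannot be read beforehand: with the bar anywhere from 6 degrees below to 6 degrees above level. It must be felt.
- handle_hinge (a point): point on the handle's hinge line, 115 mm along the clamp's y, 112 mm above the bench. Pushed down 135 mm out from here the handle resists with up to about 13 N, most some two thirds down, then gives way, passes dead centre 6 degrees before the end and snaps by itself onto a slightly soft stop. Let go before dead centre it springs open again; then it can be pressed again.
- release (a joint): Release lever, a small dark steel lever hinged under the handle: 0 at rest (sprung), grows to 0.85 rad as its tail is pressed down. With the handle locked, 3 to 5 N on the tail levers the handle back past dead centre; the tail is then about 30 mm lower than at rest. The handle then springs up and follows the tail as that is let go.
- release_tip (a point): point on top of the release lever's tail, 45 mm beyond the handle's end; the tail is 22 mm wide, 6 mm thick, 52 mm long, and lies 15 to 50 mm lower than the handle's top face. Press here, downward. Nothing is below it down to the bench.
- glue: white glue bottle, 52 mm across, 130 mm high; a bystander.
- offcut: dark wooden offcut, 90 x 45 x 22 mm; a bystander.
- jar: small glass jar, 64 mm across, 75 mm high; a bystander.
Not all that is in view belongs to the job. Of the things like the block, leave any that is pink or red; of the rest the smaller one is meant.

How it is judged:
By the outcome, as a careful person would: the job done as asked, in the order asked, and still so for the second after the job is handed in, with the robot touching nothing.
It also fails if it takes over 59 s, if anything falls off the work surface, if the arm or the gripper's body presses on something with over 40 N, if the wrist force passes 120 N, or if a joint passes its speed limit or range.

ROBOT

A 6-joint arm with a two-finger parallel gripper is mounted at the origin on the work surface. World frame = base frame: x ahead of the robot, y to its left, z up, the work surface at z = 0. Lengths are in m, angles in degrees, forces in N, time in s.
With the tool pointing down it reaches from about 0.35 to 0.85 m from the base axis. Payload 8.1 kg.
Tool frame: the origin (TCP) lies on the mounting face of the last link; the fingertips stand 173 mm ahead of it and the grasp point (between the pads) lies arm.tcp_to_grasp ahead of it (arm.tcp_to_grasp is the distance from the TCP to the grasp point, in m); z points along the fingers, y is the line along which they close (so a half turn about z gives the same grasp; the last joint's range is limited). The gripper opens to 85 mm and grips with 20 to 120 N. Pads are 22 mm wide; open, the fingers measure 114 mm over their backs; the gripper's body (76 mm by 85 mm) begins 54 mm behind the grasp point. The pads swing forward as they close: fully open they stand 13 mm farther back than shut.
Start: joints at [67.185, 7.471, 85.268, -0, 87.261, -4.893], TCP at [0.185, 0.571, 0.405] pointing down, gripper open.
Joint ranges: [-169.43, 169.43], [-51.17, 129.36], [1.28, 143.12], [-76.62, 256.62], [0, 156.53], [-152.29, 152.29]. Speed limits (degrees/s): [136.94, 136.94, 159.86, 180, 180, 180].

INTERFACE

Orientations are given as [roll, pitch, yaw] about the fixed x, y, z axes, in that order (R = Rz(yaw) Ry(pitch) Rx(roll)).
In Python, from bench import status, snapshot, calibration, arm, look_for, regions_of, pinpoint gives the robot as it stands.
- The arm moves only by the tool drive_tool, never from a script. Its arguments are lists of equal length, an entry for each row: "gripper": the finger opening in mm, from 0 to 85.4; "linear": the shift along the tool's x, y, z each as a share of 100 mm, from -1 to 1, a list of three; "spin": the turn about the tool's z as a share of 90 degrees, from -1 to 1. A call has 1 to 20 rows; each row is the pose to reach, as a shift and turn from the pose commanded when the call began, along the tool's axes at that moment; what a row does not reach only later rows make up. A row lasts 1/10 s, in which the tool goes at most 50 mm and 8.59 degrees, less where a joint would pass 70% of its speed; a pose out of reach is approached as far as the arm can. A call with a number of a shift or a turn outside -1 to 1 is refused whole. A call with a gripper value outside its range is refused whole. The fingers move at their own pace and stop on an object; "force" is the grip in N (left out, the last holds). Time passes only in rows, so rows that repeat a pose let the fingers close. It gives the time, the measured TCP pose, the force, the opening and the grip force at its end, in the units of the state.
- status.sense(): the state, without advancing time (a new reading comes with each control period).
- snapshot(name): name is "scene" or "side" or "wrist"; returns the picture (400x640x3 uint8, red, green, blue); there is no depth.
- calibration(name): a dict with "vfov" (degrees; the focal length in pixels is half the picture's height over the tangent of half this angle, whatever the lens; pixels are square), "cx", "cy" (the principal point, pixels), "extrinsics" (4x4, takes a point from camera to world coordinates). Camera axes: x right, y up, looking along -z (the intrinsics and any distortion apply to the point x, -y, -z); pixel columns grow to the right and rows downward; lengths in m; the calibration is good to about 2 mm. The wrist camera is an equidistant fisheye: a pixel r from the principal point sees the ray r / f radians off the axis. A picture is of the moment at which its call begins: read the wrist's pose just before it. calibration takes no time and is no camera call; for the wrist camera it gives the pose at the moment of the call.
- arm.sign_off(): hands the job in; it is judged then, once.
Trained networks look in the newest picture that a camera, given by its name, has taken for a name from the list of things; names that differ only in an ending like _2 or _b are one class to them, and where a whole thing is asked for, a point or a joint stands for the part that bears it (a point fixed in the world has none). Each returns a list of dicts, best first, with "score" (0 to 1); they miss things now and then, are a little off and sometimes report something else, mostly with a low value. They report only what shows in the picture. A call takes as long as a camera call. They do not tell look-alikes from the thing itself.
- look_for(label, camera): "point" ([x, y, z] in m, in world coordinates, good to about 4 mm: the middle of the surface that is visible of it).
- regions_of(label, camera): "region" (400x640 bool, what is visible of it).
- pinpoint(label, camera): "point" ([x, y, z] in m, in world coordinates, good to about 4 mm: a listed point, or the origin of a listed thing).
The state is a dict: "clock": time; "joint_pos": joint angles; "qd": joint speeds; "effort": joint torques, N m; "ee_pos": TCP position; "tcp_rot": TCP orientation; "force": force on the tool from outside, world axes, zero at the start; "moment": the same for the moment, N m; "gripper_width": finger opening in m; "gripper_force": force on a finger pad.
Only numpy, scipy, OpenCV 4.12 (cv2) and the standard library are available. Lean on these libraries where they do the work, as an engineer would, in place of code of your own. Each camera call takes 0.05 s, during which the arm holds its last target. There are 200 camera calls.

## Working session

There is one attempt and no reset: what is moved stays moved. The work goes in short steps, Python scripts to look and compute and a tool call to move; the robot and the scene stay as the last step left them, time stands still between calls to the robot, and variables do not carry over. Pictures are saved under pics/ and viewed, at most 10 in all, crops included, and the job is handed in when it is done.

Besides the shell and the picture viewer there is one more tool, called after "Emit:" as name(argument=value, ...) on one line, values as JSON. drive_tool: Moves the arm, as the interface text tells. Shift numbers are shares of 100 mm and turn numbers shares of 90 degrees, none past 1 either way. Its arguments: {"type":"object","properties":{"gripper":{"type":"array"},"linear":{"type":"array"},"spin":{"type":"array"},"force":{"type":"number"}},"required":["gripper","linear","spin"]}

```bash
mkdir -p pics
python3 - <<'E'
from bench import status, snapshot, calibration, arm, look_for, regions_of, pinpoint
import cv2, numpy as np
s=status.sense(); print(s['clock'],s['ee_pos'],s['tcp_rot'],arm.tcp_to_grasp,s['force'])
ims=[]
for c in ['scene','side']:
    im=snapshot(c); cv2.imwrite(f'pics/{c}0.png',im[:,:,::-1])
    for l in ['stop_face','block_end','block','plate_top','pad','handle_end','handle_hinge','release_tip','clamp','glue','offcut','jar']:
        print(c,l,[(np.round(d['point'],3).tolist(),round(d['score'],2)) for d in pinpoint(l,c)][:3])
E
```

```text
0.0 [0.18453827 0.57067933 0.40364948] [-1.79895579e+02 -9.16670172e-03  1.62076899e+02] 0.1547 [-0.2150172   0.50047339 -0.39160574]
scene stop_face [([0.642, -0.178, 0.047], 0.88), ([0.582, -0.07, 0.116], 0.74)]
scene block_end [([0.369, -0.362, 0.014], 0.8), ([0.499, -0.2, 0.045], 0.72), ([0.428, -0.165, 0.023], 0.72)]
scene block [([0.72, 0.112, -0.001], 0.85), ([0.559, -0.186, 0.03], 0.84), ([0.348, -0.129, -0.001], 0.84)]
scene plate_top [([0.446, -0.344, 0.043], 0.73), ([0.319, -0.118, 0.064], 0.59), ([0.707, 0.125, 0.057], 0.57)]
scene pad [([0.601, -0.185, 0.091], 0.47)]
scene handle_end [([0.569, 0.027, 0.242], 0.68), ([0.577, -0.19, 0.069], 0.17)]
scene handle_hinge [([0.581, -0.068, 0.116], 0.8)]
scene release_tip [([0.554, 0.09, 0.237], 0.5)]
scene clamp [([0.597, -0.186, -0.0], 0.79), ([0.558, -0.188, 0.03], 0.68)]
scene glue [([0.474, 0.379, -0.0], 0.93)]
scene offcut [([0.578, -0.477, -0.004], 0.65)]
scene jar [([0.616, 0.345, -0.003], 0.78)]
side stop_face []
side block_end [([0.773, 0.044, 0.025], 0.85), ([0.495, -0.207, 0.047], 0.71), ([0.367, -0.367, 0.014], 0.69)]
side block [([0.562, -0.192, 0.035], 0.98), ([0.349, -0.13, 0.006], 0.95), ([0.721, 0.11, -0.002], 0.79)]
side plate_top [([0.455, -0.345, 0.043], 0.7), ([0.321, -0.122, 0.064], 0.57), ([0.704, 0.126, 0.058], 0.53)]
side pad [([0.602, -0.188, 0.091], 0.6), ([0.47, 0.378, -0.001], 0.2)]
side handle_end [([0.569, 0.025, 0.241], 0.6)]
side handle_hinge [([0.582, -0.07, 0.113], 0.9)]
side release_tip [([0.56, 0.089, 0.241], 0.49)]
side clamp [([0.598, -0.186, 0.002], 0.77), ([0.473, 0.379, 0.001], 0.6)]
side glue [([0.472, 0.38, 0.0], 0.7), ([0.58, -0.071, 0.112], 0.5)]
side offcut [([0.575, -0.474, -0.0], 0.75)]
side jar [([0.614, 0.351, -0.003], 0.86)]
```

View pics/scene0.png

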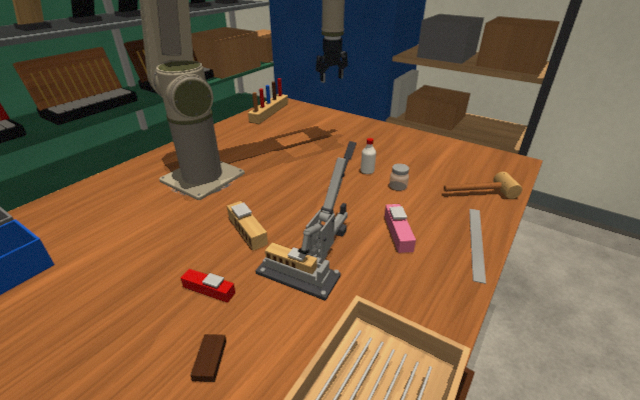

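View pics/side0.png

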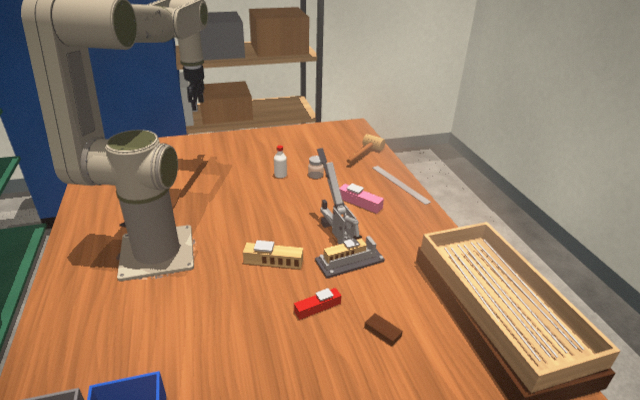

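Emit:
drive_tool(gripper=[0, 0, 0, 0, 0, 0, 0, 0, 0], linear=[[-0.3, -0.3, 0], [-0.6, -0.6, 0], [-0.9, -0.9, 0], [-1, -1, 0], [-1, -1, 0], [-1, -1, 0], [-1, -1, 0], [-1, -1, 0], [-1, -1, 0]], spin=[0.7, 0.7, 0.7, 0.7, 0.7, 0.7, 0.7, 0.7, 0.706])

```text
clock: 2.2
ee_pos: [0.249, 0.4449, 0.4048]
tcp_rot: [180.0, -0.0, 98.5]
force: [-0.7, 0.6, -0.2]
gripper_width: 0.0005
gripper_force: 0.0
```

Emit:
drive_tool(gripper=[0, 0, 0], linear=[[-0.4, 0.25, 0], [-0.8, 0.5, 0], [-1, 0.6, 0]], spin=[0, 0, 0])

```text
clock: 2.5
ee_pos: [0.3246, 0.3531, 0.4048]
tcp_rot: [180.0, 0.0, 98.6]
force: [-0.7, 0.4, -0.7]
gripper_width: 0.0003
gripper_force: 0.0
```

Emit:
drive_tool(gripper=[0, 0, 0], linear=[[-0.4, 0.15, 0], [-0.8, 0.3, 0], [-1, 0.4, 0]], spin=[0, 0, 0])

```text
clock: 2.8
ee_pos: [0.3785, 0.2597, 0.4049]
tcp_rot: [180.0, 0.0, 98.6]
force: [1.4, 0.4, 0.2]
gripper_width: 0.0001
gripper_force: 0.0
```

Emit:
drive_tool(gripper=[0, 0, 0], linear=[[-0.4, 0, 0], [-0.8, 0, 0], [-1, 0, 0]], spin=[0, 0, 0])

```text
clock: 3.1
ee_pos: [0.3926, 0.1609, 0.4048]
tcp_rot: [180.0, 0.0, 98.6]
force: [0.1, 0.3, -0.6]
gripper_width: -0.0003
gripper_force: 0.0
```

Emit:
drive_tool(gripper=[0, 0, 0], linear=[[-0.4, 0, 0], [-0.8, 0, 0], [-1, 0, 0]], spin=[0, 0, 0])

```text
clock: 3.4
ee_pos: [0.4073, 0.0619, 0.4049]
tcp_rot: [180.0, 0.1, 98.5]
force: [-0.7, -0.8, -0.9]
gripper_width: -0.0002
gripper_force: 0.0
```

Emit:
drive_tool(gripper=[0, 0, 0, 0], linear=[[-0.4, 0, 0], [-0.8, 0, 0], [-1, 0, 0], [-1, 0, 0]], spin=[0, 0, 0, 0])

```text
clock: 3.8
ee_pos: [0.4222, -0.0368, 0.4048]
tcp_rot: [180.0, 0.0, 98.4]
force: [0.0, 0.5, -0.1]
gripper_width: 0.0001
gripper_force: 0.0
```

Emit:
drive_tool(gripper=[0, 0, 0, 0], linear=[[-0.4, 0, 0], [-0.8, 0, 0], [-1, 0, 0], [-1, 0, 0]], spin=[0, 0, 0, 0])

```text
clock: 4.2
ee_pos: [0.4371, -0.1347, 0.4046]
tcp_rot: [-180.0, 0.0, 98.5]
force: [-0.3, 0.8, 0.3]
gripper_width: -0.0
gripper_force: 0.0
```

Run:
```python
from bench import status, snapshot, calibration, arm, look_for, regions_of, pinpoint
import cv2, numpy as np
for k in range(3):
  for c in ['wrist']:
    im=snapshot(c); cv2.imwrite(f'pics/{c}1.png',im[:,:,::-1])
    for l in ['stop_face','block_end','block','plate_top','pad','handle_end','handle_hinge','release_tip','clamp']:
        print(c,l,[(np.round(d['point'],3).tolist(),round(d['score'],2)) for d in pinpoint(l,c)][:3])
```

```text
wrist stop_face [([0.642, -0.176, 0.046], 0.96)]
wrist block_end [([0.428, -0.165, 0.026], 0.97), ([0.77, 0.047, 0.021], 0.93), ([0.5, -0.2, 0.051], 0.55)]
wrist block [([0.349, -0.128, -0.0], 0.68), ([0.717, 0.111, -0.001], 0.62), ([0.564, -0.189, 0.03], 0.6)]
wrist plate_top [([0.322, -0.116, 0.065], 0.82), ([0.703, 0.133, 0.058], 0.64), ([0.579, -0.187, 0.078], 0.56)]
wrist pad [([0.601, -0.192, 0.088], 0.62), ([0.636, -0.18, 0.046], 0.18)]
wrist handle_end [([0.569, 0.021, 0.238], 0.96)]
wrist handle_hinge [([0.582, -0.071, 0.11], 0.6)]
wrist release_tip []
wrist clamp [([0.577, -0.188, 0.075], 0.69), ([0.598, -0.184, -0.0], 0.64)]
wrist stop_face [([0.638, -0.176, 0.045], 0.59)]
wrist block_end [([0.771, 0.046, 0.02], 0.95), ([0.43, -0.164, 0.03], 0.73), ([0.496, -0.202, 0.051], 0.67)]
wrist block [([0.563, -0.189, 0.032], 0.96), ([0.347, -0.13, -0.004], 0.72), ([0.716, 0.114, -0.0], 0.57)]
wrist plate_top [([0.576, -0.186, 0.073], 0.94), ([0.322, -0.118, 0.063], 0.77), ([0.704, 0.13, 0.053], 0.72)]
wrist pad [([0.598, -0.19, 0.087], 0.81)]
wrist handle_end [([0.567, 0.022, 0.24], 0.94)]
wrist handle_hinge [([0.58, -0.071, 0.11], 0.95), ([0.495, -0.202, 0.053], 0.28)]
wrist release_tip []
wrist clamp [([0.599, -0.186, 0.0], 0.77)]
wrist stop_face [([0.637, -0.178, 0.044], 0.87), ([0.577, -0.073, 0.113], 0.66)]
wrist block_end [([0.428, -0.165, 0.027], 0.89), ([0.496, -0.198, 0.051], 0.83), ([0.77, 0.046, 0.023], 0.76)]
wrist block [([0.351, -0.13, -0.003], 0.96), ([0.564, -0.19, 0.031], 0.81), ([0.713, 0.11, 0.002], 0.64)]
wrist plate_top [([0.319, -0.117, 0.067], 0.87), ([0.704, 0.134, 0.055], 0.81), ([0.577, -0.188, 0.076], 0.77)]
wrist pad [([0.597, -0.191, 0.088], 0.9), ([0.58, -0.071, 0.108], 0.57)]
wrist handle_end [([0.57, 0.026, 0.236], 0.97)]
wrist handle_hinge [([0.584, -0.075, 0.112], 0.75)]
wrist release_tip []
wrist clamp [([0.6, -0.184, -0.001], 0.58)]
```

View pics/wrist1.png

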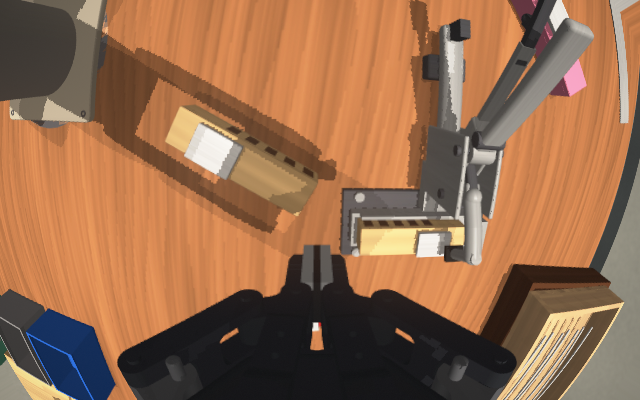

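Emit:
drive_tool(gripper=[0, 0, 0, 0], linear=[[-0.4, 0.06, 0.4], [-0.74, 0.12, 0.82], [-0.74, 0.12, 0.82], [-0.74, 0.12, 0.82]], spin=[0, 0, 0, 0])

```text
clock: 6.1
ee_pos: [0.4592, -0.2053, 0.3206]
tcp_rot: [-179.8, -0.2, 98.4]
force: [0.3, -0.0, 0.5]
gripper_width: 0.0001
gripper_force: 0.0
```

Emit:
drive_tool(gripper=[0, 0, 0, 0, 0, 0], linear=[[0, 0, 0.3], [0, 0, 0.6], [0, 0, 0.8], [0, 0, 0.9], [0, 0, 1], [0, 0, 1]], spin=[0, 0, 0, 0, 0, 0])

```text
clock: 6.7
ee_pos: [0.46, -0.2046, 0.2229]
tcp_rot: [180.0, -0.0, 98.6]
force: [-0.4, -0.2, -0.1]
gripper_width: 0.0
gripper_force: 0.0
```

Run:
```python
from bench import *
from bench import snapshot
import cv2
a=snapshot('side')[190:310,260:420];b=snapshot('wrist')[150:290,220:500]
b=cv2.resize(b,(780,390));a=cv2.resize(a,(267,200))
import numpy as np
o=np.zeros((590,780,3),np.uint8);o[:390]=b;o[390:,:267]=a
c=snapshot('scene')[200:320,220:380];o[390:,300:567]=cv2.resize(c,(267,200))
cv2.imwrite('pics/p3.png',o[:,:,::-1])
```

```text
(no output)
```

View pics/p3.png

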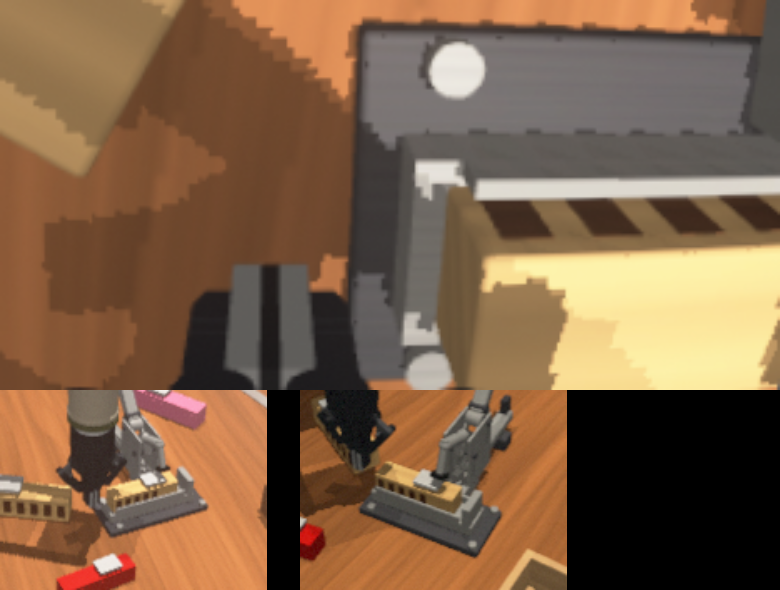

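Emit:
drive_tool(gripper=[0, 0, 0, 0, 0, 0, 0, 0], linear=[[-0.02, 0.08, 0], [-0.02, 0.14, 0], [-0.02, 0.18, 0], [-0.02, 0.22, 0], [-0.02, 0.26, 0], [-0.02, 0.29, 0], [-0.02, 0.32, 0], [-0.02, 0.34, 0]], spin=[0, 0, 0, 0, 0, 0, 0, 0])

```text
clock: 7.65
ee_pos: [0.4939, -0.2018, 0.2226]
tcp_rot: [-180.0, -0.0, 98.5]
force: [-1.3, -0.1, 0.6]
gripper_width: -0.0001
gripper_force: 0.5
```

Emit:
drive_tool(gripper=[0, 0], linear=[[0, 0.01, 0], [0, 0.02, 0]], spin=[0, 0])

```text
clock: 7.85
ee_pos: [0.4957, -0.2015, 0.2226]
tcp_rot: [-180.0, -0.0, 98.5]
force: [-1.1, 0.0, -0.0]
gripper_width: -0.0002
gripper_force: 0.4
```

Emit:
drive_tool(gripper=[0, 0], linear=[[0, 0.01, 0], [0, 0.02, 0]], spin=[0, 0])

```text
clock: 8.05
ee_pos: [0.4977, -0.2012, 0.2226]
tcp_rot: [-180.0, -0.0, 98.5]
force: [-0.2, 0.1, -0.2]
gripper_width: 0.0
gripper_force: 0.3
```

Not home yet; continue in 1 mm steps.

Emit:
drive_tool(gripper=[0, 0], linear=[[0, 0.01, 0], [0, 0.02, 0]], spin=[0, 0])

```text
clock: 8.25
ee_pos: [0.4997, -0.201, 0.2227]
tcp_rot: [-180.0, -0.0, 98.5]
force: [-1.4, 1.0, -0.2]
gripper_width: -0.0001
gripper_force: 0.3
```

Emit:
drive_tool(gripper=[0, 0], linear=[[0, 0.01, 0], [0, 0.01, 0]], spin=[0, 0])

```text
clock: 8.45
ee_pos: [0.5008, -0.2008, 0.2228]
tcp_rot: [180.0, 0.0, 98.5]
force: [0.2, -0.1, -0.5]
gripper_width: 0.0
gripper_force: 0.0
```

Run:
```python
from bench import snapshot,pinpoint,status,regions_of
import cv2,numpy as np
ims=[]
print(status.sense()['force'])
for c in ['side','scene']:
    im=snapshot(c)
    for l in ['block','block_end','plate_top','stop_face','pad']:
        print(c,l,[(np.round(d['point'],3).tolist(),round(d['score'],2)) for d in pinpoint(l,c) if 0.47<d['point'][0]<.66 and -.23<d['point'][1]<-.15])
    y,x=(200,290) if c=='side' else (225,240)
    ims.append(cv2.resize(im[y:y+90,x:x+120],(400,300),interpolation=cv2.INTER_CUBIC))
cv2.imwrite('pics/p4.png',np.hstack(ims)[:,:,::-1])
```

```text
[ 0.15420122 -0.0965783  -0.47759852]
side block [([0.578, -0.187, 0.032], 0.56)]
side block_end [([0.513, -0.203, 0.048], 0.8), ([0.58, -0.185, 0.03], 0.45)]
side plate_top [([0.597, -0.179, 0.077], 0.39)]
side stop_face [([0.643, -0.181, 0.047], 0.81)]
side pad [([0.602, -0.187, 0.089], 0.58)]
scene block [([0.577, -0.183, 0.033], 0.55), ([0.517, -0.197, 0.049], 0.28)]
scene block_end [([0.519, -0.198, 0.049], 0.56)]
scene plate_top [([0.596, -0.185, 0.071], 0.47)]
scene stop_face [([0.642, -0.175, 0.045], 0.75)]
scene pad [([0.599, -0.183, 0.093], 0.59), ([0.597, -0.184, 0.069], 0.49)]
```

View pics/p4.png

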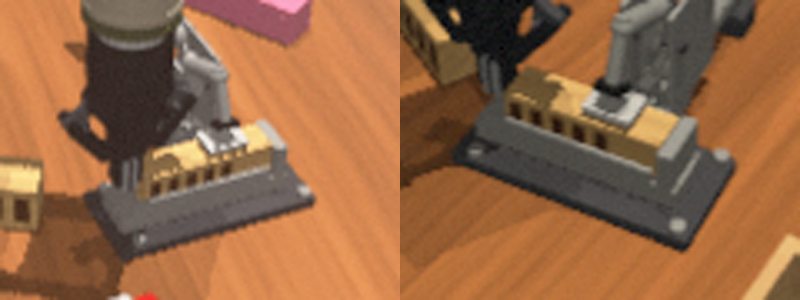

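Emit:
drive_tool(gripper=[0, 0], linear=[[0, 0.01, 0], [0, 0.01, 0]], spin=[0, 0])

```text
clock: 9.25
ee_pos: [0.5013, -0.2007, 0.2226]
tcp_rot: [-179.9, -0.0, 98.5]
force: [-4.2, -0.3, 2.6]
gripper_width: -0.0001
gripper_force: 2.2
```

Emit:
drive_tool(gripper=[0, 0], linear=[[0, 0.01, 0], [0, 0.01, 0]], spin=[0, 0])

```text
clock: 9.45
ee_pos: [0.5018, -0.2007, 0.2225]
tcp_rot: [-179.8, -0.0, 98.5]
force: [-9.9, -1.5, 6.7]
gripper_width: -0.0004
gripper_force: 4.9
```

Emit:
drive_tool(gripper=[0, 0, 0, 0, 0, 0], linear=[[0, -0.1, 0], [0, -0.3, 0], [0, -0.3, 0], [0, -0.3, -0.4], [0, -0.3, -0.8], [0, -0.3, -1]], spin=[0, 0, 0, 0, 0, 0])

```text
clock: 10.05
ee_pos: [0.474, -0.2054, 0.3268]
tcp_rot: [179.7, 0.2, 98.5]
force: [1.6, -0.2, -0.1]
gripper_width: -0.0004
gripper_force: 0.0
```

Emit:
drive_tool(gripper=[0, 0, 0, 0, 0, 0], linear=[[0, 0, -0.4], [0, 0, -0.8], [0, 0, -1], [0.3, 0.2, -1], [0.6, 0.4, -1], [0.9, 0.6, -1]], spin=[0, 0, 0, 0, 0, 0])

```text
clock: 10.65
ee_pos: [0.5196, -0.106, 0.4233]
tcp_rot: [179.9, 0.0, 98.5]
force: [-0.3, -0.4, -0.0]
gripper_width: 0.0
gripper_force: 0.0
```

Emit:
drive_tool(gripper=[0, 0, 0, 0, 0], linear=[[0.3, 0.2, -0.1], [0.6, 0.4, -0.1], [0.9, 0.6, -0.1], [0.96, 0.68, -0.1], [0.96, 0.68, -0.1]], spin=[0, 0, 0, 0, 0])

```text
clock: 11.15
ee_pos: [0.5726, -0.0008, 0.4325]
tcp_rot: [180.0, -0.0, 98.7]
force: [0.5, 0.0, -0.4]
gripper_width: -0.0004
gripper_force: 0.0
```

Run:
```python
from bench import snapshot,pinpoint,status
import cv2,numpy as np
s=status.sense();print(s['ee_pos'],s['force'])
ims=[]
for c in ['side','scene','wrist']:
    im=snapshot(c)
    for l in ['block','stop_face','handle_end','handle_hinge','release_tip']:
        print(c,l,[(np.round(d['point'],3).tolist(),round(d['score'],2)) for d in pinpoint(l,c) if 0.5<d['point'][0]<.66 and -.23<d['point'][1]<.12][:2])
    if c=='side': ims.append(cv2.resize(im[120:270,260:420],(400,375)))
    if c=='wrist': ims.append(cv2.resize(im[100:400,160:480],(400,375)))
cv2.imwrite('pics/p5.png',np.hstack(ims)[:,:,::-1])
```

```text
[ 0.57255448 -0.00078527  0.43247708] [ 0.52825565  0.03806184 -0.42349422]
side block [([0.58, -0.19, 0.035], 0.66)]
side stop_face [([0.649, -0.18, 0.046], 0.64)]
side handle_end [([0.57, 0.022, 0.241], 0.56)]
side handle_hinge [([0.583, -0.07, 0.114], 0.69), ([0.6, -0.185, -0.001], 0.67)]
side release_tip []
scene block [([0.579, -0.182, 0.032], 0.67), ([0.597, -0.186, 0.068], 0.41)]
scene stop_face [([0.646, -0.178, 0.045], 0.89), ([0.581, -0.073, 0.11], 0.23)]
scene handle_end [([0.569, 0.027, 0.24], 0.71)]
scene handle_hinge [([0.582, -0.067, 0.115], 0.78)]
scene release_tip [([0.557, 0.088, 0.241], 0.72)]
wrist block []
wrist stop_face [([0.637, -0.179, 0.045], 0.6), ([0.566, 0.024, 0.238], 0.3)]
wrist handle_end [([0.568, 0.024, 0.235], 0.72)]
wrist handle_hinge [([0.582, -0.071, 0.11], 0.8)]
wrist release_tip [([0.558, 0.086, 0.246], 0.74)]
```

View pics/p5.png

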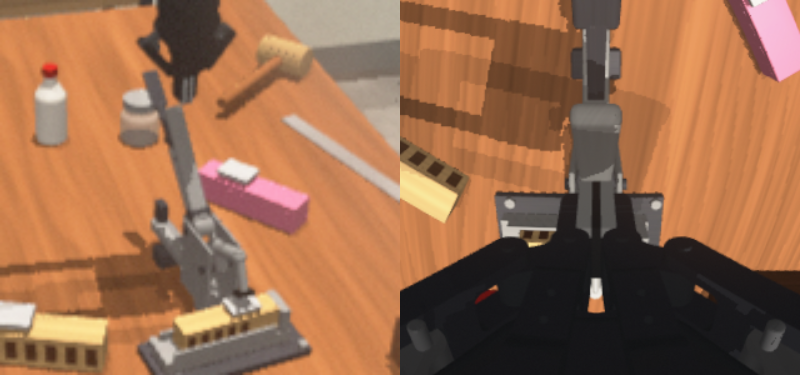

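Emit:
drive_tool(gripper=[0, 0, 0, 0, 0, 0, 0, 0, 0, 0, 0], linear=[[0, 0, 0.2], [0, 0, 0.3], [0, 0, 0.34], [0, 0, 0.37], [0, 0, 0.4], [0.045, 0, 0.44], [0.095, 0, 0.48], [0.14, 0, 0.52], [0.176, 0, 0.55], [0.2, 0, 0.58], [0.215, 0, 0.6]], spin=[0, 0, 0, 0, 0, 0, 0, 0, 0, 0, 0])

```text
clock: 13.15
ee_pos: [0.5688, 0.0198, 0.3728]
tcp_rot: [180.0, -0.0, 98.6]
force: [-0.8, -0.1, 5.2]
gripper_width: 0.0
gripper_force: 1.8
```

Emit:
drive_tool(gripper=[0, 0, 0, 0, 0, 0, 0, 0], linear=[[0.03, 0, 0.04], [0.06, 0, 0.08], [0.09, 0, 0.12], [0.12, 0, 0.16], [0.14, 0, 0.2], [0.16, 0, 0.24], [0.18, 0, 0.28], [0.2, 0, 0.32]], spin=[0, 0, 0, 0, 0, 0, 0, 0])

```text
clock: 13.95
ee_pos: [0.566, 0.0395, 0.342]
tcp_rot: [179.9, -0.0, 98.6]
force: [-1.9, 1.0, 8.7]
gripper_width: -0.0002
gripper_force: 4.1
```

Emit:
drive_tool(gripper=[0, 0, 0], linear=[[0.015, 0, 0.03], [0.03, 0, 0.06], [0.04, 0, 0.09]], spin=[0, 0, 0])

```text
clock: 14.25
ee_pos: [0.5655, 0.0435, 0.333]
tcp_rot: [179.9, -0.0, 98.6]
force: [-2.0, 2.1, 9.1]
gripper_width: -0.0001
gripper_force: 3.7
```

Emit:
drive_tool(gripper=[0, 0, 0], linear=[[0.01, 0, 0.03], [0.02, 0, 0.06], [0.03, 0, 0.08]], spin=[0, 0, 0])

```text
clock: 14.55
ee_pos: [0.565, 0.0464, 0.3245]
tcp_rot: [179.9, -0.0, 98.6]
force: [-0.5, 0.8, 6.4]
gripper_width: 0.0001
gripper_force: 2.8
```

Emit:
drive_tool(gripper=[0, 0], linear=[[0.01, 0, 0.02], [0.02, 0, 0.04]], spin=[0, 0])

```text
clock: 14.75
ee_pos: [0.5647, 0.048, 0.3203]
tcp_rot: [179.9, 0.0, 98.5]
force: [0.3, -2.4, 4.9]
gripper_width: -0.0002
gripper_force: 2.2
```

Emit:
drive_tool(gripper=[0, 0], linear=[[0.005, 0, 0.02], [0.01, 0, 0.04]], spin=[0, 0])

```text
clock: 14.95
ee_pos: [0.5644, 0.049, 0.3158]
tcp_rot: [180.0, -0.0, 98.5]
force: [0.7, -0.5, 3.6]
gripper_width: 0.0
gripper_force: 1.6
```

Emit:
drive_tool(gripper=[0, 0], linear=[[0.005, 0, 0.02], [0.01, 0, 0.04]], spin=[0, 0])

```text
clock: 15.15
ee_pos: [0.5642, 0.05, 0.3114]
tcp_rot: [180.0, -0.0, 98.5]
force: [1.7, -0.1, 1.9]
gripper_width: 0.0001
gripper_force: 1.0
```

Emit:
drive_tool(gripper=[0, 0], linear=[[0, 0, 0.02], [0.005, 0, 0.03]], spin=[0, 0])

```text
clock: 15.35
ee_pos: [0.5638, 0.0504, 0.308]
tcp_rot: [-179.9, -0.0, 98.5]
force: [1.6, -1.0, 0.1]
gripper_width: 0.0003
gripper_force: 0.5
```

Emit:
drive_tool(gripper=[0, 0], linear=[[0, 0, 0.02], [0, 0, 0.03]], spin=[0, 0])

```text
clock: 15.55
ee_pos: [0.5638, 0.0504, 0.305]
tcp_rot: [-179.9, -0.0, 98.5]
force: [-1.0, 0.4, -0.7]
gripper_width: -0.0001
gripper_force: 0.2
```

Run:
```python
from bench import snapshot,pinpoint,status
import numpy as np
s=status.sense();print(s['ee_pos'],s['force'])
for c in ['side','scene','wrist']:
    im=snapshot(c)
    for l in ['handle_end','release_tip','plate_top','pad']:
        print(c,l,[(np.round(d['point'],3).tolist(),round(d['score'],2)) for d in pinpoint(l,c) if 0.5<d['point'][0]<.66 and -.23<d['point'][1]<.17][:2])
```

```text
[0.56378076 0.05042153 0.30504781] [-1.02822893  0.43021638 -0.66219654]
side handle_end [([0.562, 0.086, 0.137], 0.59)]
side release_tip [([0.553, 0.131, 0.087], 0.47)]
side plate_top [([0.598, -0.18, 0.071], 0.62)]
side pad [([0.6, -0.185, 0.071], 0.39)]
scene handle_end [([0.601, -0.184, 0.07], 0.59), ([0.558, 0.088, 0.138], 0.51)]
scene release_tip [([0.55, 0.134, 0.088], 0.67), ([0.597, -0.184, 0.072], 0.57)]
scene plate_top [([0.596, -0.186, 0.068], 0.63), ([0.58, -0.069, 0.113], 0.53)]
scene pad [([0.6, -0.187, 0.075], 0.44)]
wrist handle_end [([0.561, 0.085, 0.131], 0.65)]
wrist release_tip [([0.551, 0.133, 0.093], 0.59)]
wrist plate_top []
wrist pad []
```

Emit:
drive_tool(gripper=[0, 0], linear=[[0, 0, 0.02], [0, 0, 0.03]], spin=[0, 0])

```text
clock: 16.5
ee_pos: [0.5643, 0.0504, 0.303]
tcp_rot: [180.0, 0.0, 98.5]
force: [-1.5, 0.4, 8.0]
gripper_width: -0.0001
gripper_force: 3.8
```

Emit:
drive_tool(gripper=[0, 0], linear=[[0, 0, 0.02], [0, 0, 0.03]], spin=[0, 0])

```text
clock: 16.7
ee_pos: [0.5647, 0.0505, 0.3026]
tcp_rot: [179.8, 0.0, 98.5]
force: [-8.6, 0.5, 23.3]
gripper_width: 0.0002
gripper_force: 11.6
```

Run:
```python
from bench import snapshot,pinpoint,status
import numpy as np
s=status.sense();print(s['ee_pos'],s['force'])
for c in ['side','scene','wrist']*2:
    im=snapshot(c)
    for l in ['handle_end','release_tip']:
        print(c,l,[(np.round(d['point'],3).tolist(),round(d['score'],2)) for d in pinpoint(l,c) if 0.5<d['point'][0]<.66 and 0<d['point'][1]<.17][:2])
```

```text
[0.56473739 0.05049885 0.30261073] [-8.56091004  0.53103012 23.28028803]
side handle_end [([0.56, 0.087, 0.131], 0.5)]
side release_tip [([0.551, 0.133, 0.088], 0.38)]
scene handle_end [([0.562, 0.088, 0.136], 0.72)]
scene release_tip [([0.552, 0.136, 0.084], 0.4)]
wrist handle_end [([0.558, 0.085, 0.128], 0.79)]
wrist release_tip [([0.555, 0.134, 0.09], 0.81)]
side handle_end [([0.562, 0.087, 0.132], 0.67)]
side release_tip [([0.551, 0.129, 0.087], 0.62)]
scene handle_end [([0.559, 0.087, 0.136], 0.7)]
scene release_tip [([0.55, 0.133, 0.086], 0.54), ([0.56, 0.086, 0.135], 0.26)]
wrist handle_end [([0.559, 0.087, 0.126], 0.97)]
wrist release_tip [([0.553, 0.133, 0.087], 0.86)]
```

Emit:
drive_tool(gripper=[0, 0, 0, 0, 0, 0, 0], linear=[[0, 0, -0.03], [0, 0, -0.1], [0, 0, -0.2], [0, 0, -0.3], [0, 0, -0.5], [0, 0, -0.5], [0, 0, -0.5]], spin=[0, 0, 0, 0, 0, 0, 0])

```text
clock: 18.3
ee_pos: [0.5643, 0.0504, 0.3503]
tcp_rot: [179.9, 0.0, 98.5]
force: [-0.1, -0.2, -0.5]
gripper_width: -0.0004
gripper_force: 0.0
```

Emit:
drive_tool(gripper=[0, 0, 0, 0, 0], linear=[[0.3, 0, 0], [0.6, 0, 0], [0.8, 0, 0], [0.9, 0, 0], [0.9, 0, 0]], spin=[0, 0, 0, 0, 0])

```text
clock: 18.8
ee_pos: [0.5503, 0.1403, 0.3488]
tcp_rot: [-179.9, -0.0, 98.6]
force: [0.5, 0.2, -0.1]
gripper_width: 0.0
gripper_force: 0.0
```

Run:
```python
from bench import snapshot,pinpoint,status
import cv2,numpy as np
s=status.sense();print(s['ee_pos'],s['force'])
ims=[]
for c in ['side','scene','wrist']*2:
    im=snapshot(c)
    for l in ['handle_end','release_tip','block','plate']:
        print(c,l,[(np.round(d['point'],3).tolist(),round(d['score'],2)) for d in pinpoint(l,c) if 0.5<d['point'][0]<.66 and -.23<d['point'][1]<.17][:2])
    if len(ims)<2: ims.append(cv2.resize(im[130:280,260:420] if c=='side' else im[150:300,240:400],(400,375),interpolation=cv2.INTER_CUBIC))
cv2.imwrite('pics/p6.png',np.hstack(ims)[:,:,::-1])
```

```text
[0.55029309 0.14026278 0.34875881] [ 0.53780645  0.20151915 -0.14839219]
side handle_end [([0.559, 0.088, 0.132], 0.7), ([0.584, -0.072, 0.11], 0.7)]
side release_tip [([0.552, 0.133, 0.087], 0.53)]
side block [([0.581, -0.188, 0.033], 0.72), ([0.516, -0.199, 0.049], 0.66)]
side plate [([0.597, -0.184, 0.063], 0.51)]
scene handle_end [([0.558, 0.088, 0.134], 0.74), ([0.597, -0.183, 0.064], 0.3)]
scene release_tip [([0.55, 0.135, 0.084], 0.51)]
scene block []
scene plate [([0.598, -0.186, 0.062], 0.6), ([0.596, -0.185, 0.0], 0.47)]
wrist handle_end []
wrist release_tip [([0.557, 0.133, 0.09], 0.64)]
wrist block []
wrist plate []
side handle_end [([0.559, 0.089, 0.138], 0.54)]
side release_tip [([0.553, 0.133, 0.088], 0.65)]
side block [([0.579, -0.189, 0.033], 0.77), ([0.553, 0.135, 0.086], 0.57)]
side plate [([0.598, -0.182, 0.062], 0.44)]
scene handle_end [([0.56, 0.088, 0.132], 0.84), ([0.551, 0.134, 0.087], 0.41)]
scene release_tip [([0.552, 0.135, 0.083], 0.56), ([0.584, -0.067, 0.112], 0.3)]
scene block [([0.578, -0.184, 0.031], 0.86), ([0.558, 0.091, 0.133], 0.49)]
scene plate [([0.596, -0.182, 0.059], 0.55)]
wrist handle_end []
wrist release_tip [([0.556, 0.13, 0.089], 0.95)]
wrist block []
wrist plate []
```

View pics/p6.png

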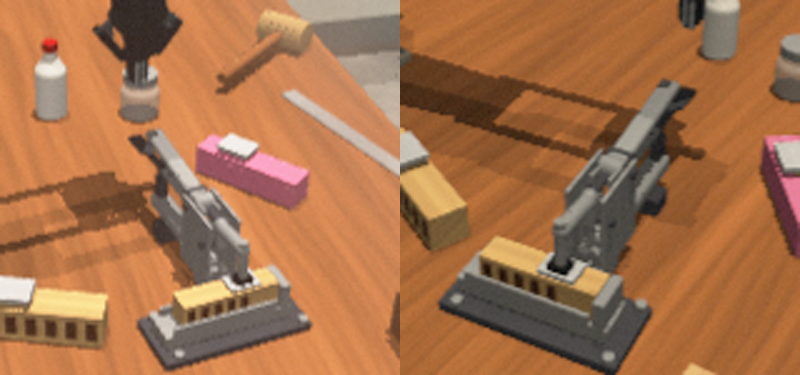

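Emit:
drive_tool(gripper=[0, 0, 0, 0, 0, 0, 0, 0], linear=[[-0.02, 0.01, 0.3], [-0.02, 0.01, 0.6], [-0.02, 0.01, 0.75], [-0.02, 0.01, 0.82], [-0.02, 0.01, 0.86], [-0.02, 0.01, 0.9], [-0.02, 0.01, 0.93], [-0.02, 0.01, 0.96]], spin=[0, 0, 0, 0, 0, 0, 0, 0])

```text
clock: 21.1
ee_pos: [0.5525, 0.1376, 0.2545]
tcp_rot: [179.9, 0.0, 98.5]
force: [1.3, -0.8, 0.2]
gripper_width: -0.0002
gripper_force: 0.3
```

Emit:
drive_tool(gripper=[0, 0, 0, 0], linear=[[0, 0, 0.03], [0, 0, 0.06], [0, 0, 0.09], [0, 0, 0.12]], spin=[0, 0, 0, 0])

```text
clock: 21.5
ee_pos: [0.552, 0.1375, 0.2415]
tcp_rot: [180.0, 0.0, 98.5]
force: [-0.6, -0.4, 1.2]
gripper_width: 0.0003
gripper_force: 0.4
```

Emit:
drive_tool(gripper=[0, 0], linear=[[0, 0, 0.02], [0, 0, 0.04]], spin=[0, 0])

```text
clock: 21.7
ee_pos: [0.5519, 0.1376, 0.2374]
tcp_rot: [-180.0, -0.0, 98.5]
force: [-0.8, 0.4, 0.6]
gripper_width: 0.0002
gripper_force: 0.3
```

Emit:
drive_tool(gripper=[0, 0], linear=[[0, 0, 0.02], [0, 0, 0.04]], spin=[0, 0])

```text
clock: 21.9
ee_pos: [0.5519, 0.1376, 0.2335]
tcp_rot: [-180.0, -0.0, 98.5]
force: [-0.6, 0.7, 1.1]
gripper_width: -0.0001
gripper_force: 0.2
```

Emit:
drive_tool(gripper=[0, 0], linear=[[0, 0, 0.02], [0, 0, 0.03]], spin=[0, 0])

```text
clock: 22.1
ee_pos: [0.5519, 0.1375, 0.2304]
tcp_rot: [-180.0, 0.0, 98.5]
force: [-0.9, 0.6, 0.4]
gripper_width: 0.0004
gripper_force: 0.3
```

Run:
```python
from bench import snapshot,pinpoint,status
import cv2,numpy as np
s=status.sense();print(s['ee_pos'],s['force'])
ims=[]
for c in ['side','scene']:
    im=snapshot(c)
    for l in ['handle_end','release_tip']:
        print(c,l,[(np.round(d['point'],3).tolist(),round(d['score'],2)) for d in pinpoint(l,c) if 0.5<d['point'][0]<.66 and -.23<d['point'][1]<.17][:2])
    ims.append(cv2.resize(im[130:280,260:420] if c=='side' else im[130:280,270:430],(400,375),interpolation=cv2.INTER_CUBIC))
cv2.imwrite('pics/p7.png',np.hstack(ims)[:,:,::-1])
```

```text
[0.55190516 0.13754986 0.23040087] [-0.85369276  0.58589324  0.37434642]
side handle_end [([0.561, 0.083, 0.16], 0.62)]
side release_tip [([0.555, 0.121, 0.064], 0.39)]
scene handle_end [([0.561, 0.074, 0.188], 0.81), ([0.515, -0.195, 0.05], 0.52)]
scene release_tip [([0.556, 0.12, 0.066], 0.51)]
```

View pics/p7.png

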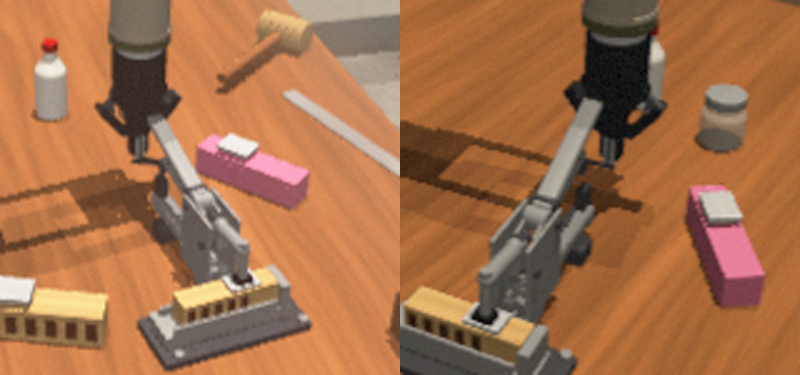

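Emit:
drive_tool(gripper=[0, 0, 0, 0, 0, 0, 0, 0, 0, 0], linear=[[0, 0, -0.04], [0, 0, -0.08], [0, 0, -0.14], [0, 0, -0.2], [0, 0, -0.28], [0, 0, -0.36], [0, 0, -0.45], [0, 0, -0.55], [0, 0, -0.65], [0.05, 0, -0.8]], spin=[0, 0, 0, 0, 0, 0, 0, 0, 0, 0])

```text
clock: 23.4
ee_pos: [0.5511, 0.1419, 0.311]
tcp_rot: [-179.9, 0.0, 98.5]
force: [0.1, -0.0, 0.5]
gripper_width: 0.0
gripper_force: 0.2
```

Emit:
drive_tool(gripper=[0, 0, 0, 0, 0, 0], linear=[[0.2, 0, -0.2], [0.3, 0, -0.6], [0.3, 0, -1], [0.3, 0, -1], [0.3, 0, -1], [0.3, 0, -1]], spin=[0, 0, 0, 0, 0, 0])

```text
clock: 24.0
ee_pos: [0.5465, 0.1721, 0.4099]
tcp_rot: [-179.9, 0.0, 98.5]
force: [0.1, 0.6, 0.1]
gripper_width: 0.0
gripper_force: 0.0
```

Run:
```python
from bench import snapshot,pinpoint,status
import cv2,numpy as np
s=status.sense();print(s['ee_pos'],s['force'])
ims=[]
for c in ['side','scene']:
    im=snapshot(c)
    for l in ['handle_end','release_tip','block','plate','pad']:
        print(c,l,[(np.round(d['point'],3).tolist(),round(d['score'],2)) for d in pinpoint(l,c) if 0.5<d['point'][0]<.66 and -.23<d['point'][1]<.17][:2])
    ims.append(cv2.resize(im[130:280,260:420] if c=='side' else im[140:290,240:400],(400,375),interpolation=cv2.INTER_CUBIC))
cv2.imwrite('pics/p8.png',np.hstack(ims)[:,:,::-1])
```

```text
[0.54647612 0.17211524 0.40994783] [0.07076123 0.62125143 0.05781604]
side handle_end [([0.569, 0.027, 0.238], 0.87)]
side release_tip [([0.555, 0.089, 0.242], 0.69)]
side block [([0.58, -0.186, 0.032], 0.97)]
side plate [([0.596, -0.184, 0.06], 0.57)]
side pad [([0.602, -0.19, 0.089], 0.53), ([0.6, -0.184, 0.063], 0.24)]
scene handle_end [([0.567, 0.024, 0.244], 0.93)]
scene release_tip [([0.556, 0.09, 0.237], 0.44)]
scene block [([0.575, -0.184, 0.028], 0.84), ([0.553, 0.092, 0.24], 0.54)]
scene plate [([0.594, -0.184, 0.063], 0.58)]
scene pad [([0.603, -0.188, 0.091], 0.72)]
```

View pics/p8.png

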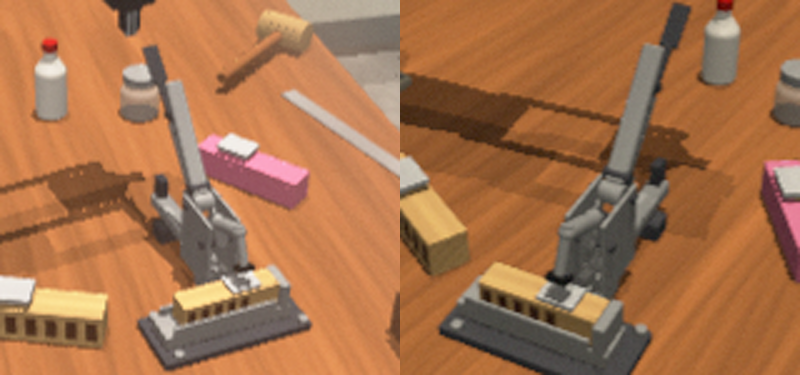

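The clamp is open, the plate is down, the block is at the stop and the arm is clear.

```bash
python3 -c "
from bench import arm
print(arm.sign_off())"
```

```text
the job is handed in; nothing more can be done
None
```

The job is done and handed in at about 24 s: the block is home against the stop, the clamp locked and pressed the plate down, and the release lever then sprang it open, with the arm clear of everything.

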